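# Take the transport lock out of a bench interferometer

### The job

Make the bench interferometer ready for use: first lift the black dust cap off its measuring port and set it, the right way up, into the round dish of the accessory stand. Then take out the red transport lock, whose foot is caught under the slotted guard plate: turn it until the foot lies along the slot, draw it out upwards without forcing it, and hang it upright by its collar in the middle of the stand's fork. Do not knock over or push away the power meter, the solvent bottle or the wipes carton.

Things in the scene. Friction and masses are not known exactly. Their poses are not given: they have to be found in the camera images.
- interferometer: Fixed instrument: white case 198 x 144 mm, top at z 75 mm, grey housing with a screen on its rear (top at 134 mm). Origin: on the worktop, under the centre of the round measuring port; z up; +x along the port's slot, to the rear housing. Case: x -68 to 130, y -72 to 72 mm; housing from x 64 mm on. A black ring 5 mm high, 90 mm inside, 98 mm outside, locates the cap on the port.
- slot_seat (a point): Top of the guard plate (75 mm up), where the lock's stem stands. Axes as the interferometer's. The guard: steel plate 4 mm thick in the port with one straight slot, 18 mm wide (y -9 to 9), from x -9 to x 43 mm of this point, over a wider dark well, 44 mm deep. This point lies at x -8 mm of the interferometer.
- transport_lock: Loose red lock, 0.14 kg, upright in the slot, at first hidden by the cap. Origin: on its stem's axis, collar's underside; z up; +x to its foot. Collar: 32 mm disc, z 0 to 6 mm, lies on the guard. Handle: flat plate z 6 to 50, 10 mm thick in y, x -14 to 24, its longer side (white marks) over the foot. Stem: 10 mm diameter, down to z -22, then the foot.
- foot_tip (a point): The foot: bar 10 mm wide, x -5 to 38, z -32 to -22 mm of the lock; this point at x 36, z -27. At first it hangs freely in the well, 18 mm below the guard, turned any way but within 0.8 rad of the slot's +x, free to turn; the lock stands by itself at any angle. With the lock's x parallel to the slot's +x and its stem over slot_seat it comes up through the slot, 4 mm spare on each side.
- dust_cap: Loose black round cap, 90 g, 86 mm outside diameter, open below, over the port and lock. Origin: centre of its open rim (underside); z up. Flat top at 60 mm; on it a round grey knob from 60 to 90 mm: waist 22 mm diameter at 66 mm, 25 mm diameter from 80 to 90 mm. 56 mm deep inside: lift it 60 mm to clear the lock's handle.
- accessory_stand: Fixed stand: dark base plate 110 (x) x 210 (y) mm, 10 mm thick. Origin: underside centre; z up. At y 52 mm a round aluminium dish for the cap; at y -57 mm an aluminium post with a two-tined fork that opens to -x.
- dish_centre (a point): Centre of the dish's floor, 10 mm above the worktop; its rim is 10 mm high, 96 mm inside, 104 mm outside. Axes as the stand's.
- fork_seat (a point): Where the hung lock's origin belongs: midway between the tines, at their top (84 mm up). Axes as the stand's. Tines: 10 mm wide, 6 thick, 16 mm apart (y -8 to 8), from x -32 to the post at x 26 mm, which stands 8 mm above them; a lip 5 mm high at x -32 to -28. Bring the lock in towards +x, collar above the lips, foot to -x or sideways, then lower it till the collar rests on both.
- power_meter: Bystander: blue handheld power meter standing upright between interferometer and stand, 48 x 84 mm, 187 mm tall, 0.32 kg, loose. Origin: underside centre.
- solvent_bottle: Bystander: white solvent bottle, 58 mm diameter, 121 mm tall, loose, left of the work. Origin: underside centre.
- wipes_carton: Bystander: wipes carton 100 x 120 mm, 62 mm high (106 mm with the tuft of paper), loose, right of the work. Origin: underside centre.
Things that resemble listed ones, but are neither listed nor needed, are in the scene too. Of the things that look like the dust_cap, the middle-sized one is meant.

How it is judged:
By the outcome, as a careful person would: the job done as asked, in the order asked, and still so for the second after the job is handed in, with the robot touching nothing.
It also fails if it takes over 72 s, if anything falls off the work surface, if the arm or the gripper's body presses on something with over 40 N, if the wrist force passes 120 N, or if a joint passes its speed limit or range.

### The arm

A 7-joint arm with a two-finger parallel gripper is mounted at the origin on a cart in front of the work surface, level with it; the furniture and walls round the work are solid. World frame = base frame: x ahead of the robot, y to its left, z up, the work surface at z = 0. Lengths are in m, angles in degrees, forces in N, time in s.
With the tool pointing down it reaches from about 0.425 to 0.975 m from the base axis. Payload 16.7 kg.
Tool frame: the origin (TCP) lies between the finger pads; the fingertips stand 19 mm ahead of it and the grasp point (between the pads) is the TCP (arm.tip_reach is the distance from the TCP to the fingertips, in m); x points along the fingers, y is the direction in which the jaws open and shut, and the axes are right-handed (so a half turn about x gives the same grasp; the last joint's range is limited). The gripper opens to 85 mm and grips with 20 to 120 N. Pads are 22 mm wide; open, the fingers measure 114 mm over their backs; the gripper's body (76 mm by 85 mm) begins 54 mm behind the grasp point. The pads swing forward as they close: fully open they stand 13 mm farther back than shut.
Start: joints at [59.96, 24.414, 4.234, 92.017, -1.954, 63.644, -3.845], TCP at [0.247, -0.628, 0.25] pointing down, gripper open.
Joint ranges: [-163.25, 163.25], [-28.42, 122.38], [-70.27, 78.77], [12.13, 141.07], [-58.53, 238.53], [9.26, 117.41], [-156.51, 156.51]. Speed limits (degrees/s): [108.29, 108.29, 136.94, 136.94, 172.46, 172.46, 172.46].

### API

Orientations are given as [roll, pitch, yaw] about the fixed x, y, z axes, in that order (R = Rz(yaw) Ry(pitch) Rx(roll)).
In Python, from bench import observe, get_image, get_calibration, workorder, find_in, cut_out, spot_point, arm gives the robot as it stands.
- The arm moves only by the tool arm_command, never from a script. Its argument "series" is a list that holds one entry, the list of rows, each a list of 6 numbers: the shift along the tool's x, y, z in m, then the turn, a rotation vector about the tool's x, y, z in rad. A call has 1 to 10 rows; each row is the pose to reach, as a shift and turn from the pose commanded when the call began, along the tool's axes at that moment; what a row does not reach only later rows make up. A row lasts 1/12 s, in which the tool goes at most 41.7 mm and 7.16 degrees, less where a joint would pass 70% of its speed; a pose out of reach is approached as far as the arm can. A call with a gripper value outside its range is refused whole. "jaw" is the opening in per cent of the stroke, from 0 (shut) to 100 (fully open), set as the call begins (left out, the last holds). The fingers move at their own pace and stop on an object; "force" is the grip in N (left out, the last holds). Time passes only in rows, so rows that repeat a pose let the fingers close. It gives the time, the measured TCP pose, the force and the opening at its end, in the units of the state.
- observe(): the state, without advancing time (a new reading comes with each control period).
- get_image(name): name is "scene" or "top"; returns the picture (480x640x3 uint8, red, green, blue); there is no depth.
- get_calibration(name): a dict with "mtx" (3x3 intrinsics, pixels), "k1" (the pictures are not rectified: a ray, as slopes to the right and down, at radius r is drawn at 1 + k1 r^2 times it, then the intrinsics apply), "cam_to_world" (4x4, takes a point from camera to world coordinates). Camera axes: x right, y up, looking along -z (the intrinsics and any distortion apply to the point x, -y, -z); pixel columns grow to the right and rows downward; lengths in m; the calibration is good to about 2 mm. A picture is of the moment at which its call begins. get_calibration takes no time and is no camera call.
- workorder.job_done(): hands the job in, once; it reports no verdict.
Trained networks look in the newest picture that a camera, given by its name, has taken for a name from the list of things; names that differ only in an ending like _2 or _b are one class to them, and where a whole thing is asked for, a point or a joint stands for the part that bears it (a point fixed in the world has none). Each returns a list of dicts, best first, with "score" (0 to 1); they miss things now and then, are a little off and sometimes report something else, mostly with a low value. They report only what shows in the picture. A call takes as long as a camera call. They do not tell look-alikes from the thing itself.
- find_in(camera, target): "bbox" ([left, top, right, bottom] in pixels, round what is visible of it).
- cut_out(camera, target): "mask" (480x640 bool, what is visible of it) and "bbox" ([left, top, right, bottom] in pixels, round what is visible of it).
- spot_point(camera, target): "location" ([row, column] in pixels: a listed point, or the origin of a listed thing).
The state is a dict: "clock": time; "joint_positions": joint angles; "joint_vel": joint speeds; "effort": joint torques, N m; "ee_pos": TCP position; "tool_rot": TCP orientation; "contact_force": force on the tool from outside, world axes, zero at the start; "moment": the same for the moment, N m; "gripper_width": finger opening in m.
Only numpy, scipy, OpenCV 4.12 (cv2) and the standard library are available. Lean on these libraries where they do the work, as an engineer would, in place of code of your own. Each camera call takes 0.05 s, during which the arm holds its last target. There are 200 camera calls.

## Working session

There is one attempt and no reset: what is moved stays moved. The work goes in short steps, Python scripts to look and compute and a tool call to move; the robot and the scene stay as the last step left them, time stands still between calls to the robot, and variables do not carry over. Pictures are saved under pics/ and viewed, about 8 in all and at most 12, crops included, and the job is handed in when it is done.

Besides the shell and the picture viewer there is one more tool, called by a JSON object that holds its "method" and its "body", one argument or row to a line. arm_command: Moves the arm, as the interface text tells. Its arguments: {"type":"object","properties":{"series":{"type":"array","items":{"type":"array","items":{"type":"array","items":{"type":"number"}}}},"jaw":{"type":"number"},"force":{"type":"number"}},"required":["series"]}

```bash
mkdir -p pics; ls; cat > h.py <<'E'
import numpy as np, cv2
from bench import observe,get_image,get_calibration,workorder,find_in,cut_out,spot_point,arm
from scipy.spatial.transform import Rotation as R
def save(img,name): cv2.imwrite('pics/'+name+'.png',cv2.cvtColor(img,cv2.COLOR_RGB2BGR))
def ray(cam,u,v):
    c=get_calibration(cam);K=np.array(c['mtx']);T=np.array(c['cam_to_world'])
    d=np.array([(u-K[0,2])/K[0,0],(v-K[1,2])/K[1,1]]);s=d.copy()
    for _ in range(20): s=d/(1+c['k1']*(s@s))
    return T[:3,3],T[:3,:3]@np.array([s[0],-s[1],-1])
def atz(cam,u,v,z):
    o,d=ray(cam,u,v);return o+d*(z-o[2])/d[2]
def proj(cam,p):
    c=get_calibration(cam);K=np.array(c['mtx']);T=np.array(c['cam_to_world'])
    q=T[:3,:3].T@(np.array(p)-T[:3,3]);s=np.array([q[0],-q[1]])/-q[2];s=s*(1+c['k1']*(s@s))
    return np.array([K[0,0]*s[0]+K[0,2],K[1,1]*s[1]+K[1,2]])
E
python3 - <<'E'
from h import *
np.set_printoptions(precision=3,suppress=True)
for c in('scene','top'):
    save(get_image(c),c+'0'); print(c,get_calibration(c))
    for n in('dust_cap','interferometer','accessory_stand','power_meter','solvent_bottle','wipes_carton','transport_lock'):
        print(n,[(round(x['score'],2),[int(b) for b in x['bbox']]) for x in find_in(c,n)])
    for n in('dust_cap','interferometer','accessory_stand','dish_centre','fork_seat','slot_seat','power_meter'):
        print(n,[(round(x['score'],2),[round(float(b),1) for b in x['location']]) for x in spot_point(c,n)])
print(observe(),arm.tip_reach)
E
```

```text
pics
scene {'mtx': array([[484.265,   0.   , 321.823],
       [  0.   , 484.265, 236.38 ],
       [  0.   ,   0.   ,   1.   ]]), 'k1': -0.10486845472160478, 'cam_to_world': array([[-0.72 ,  0.321, -0.615, -0.201],
       [-0.693, -0.367,  0.621,  0.721],
       [-0.026,  0.873,  0.487,  0.685],
       [ 0.   ,  0.   ,  0.   ,  1.   ]])}
dust_cap [(0.91, [362, 186, 397, 222]), (0.81, [289, 232, 306, 259]), (0.8, [187, 243, 239, 303])]
interferometer [(0.94, [331, 185, 406, 256])]
accessory_stand []
power_meter [(0.58, [330, 187, 406, 254]), (0.56, [301, 206, 337, 287])]
solvent_bottle [(0.69, [160, 319, 196, 387])]
wipes_carton [(0.68, [408, 185, 461, 229])]
transport_lock [(0.57, [330, 186, 407, 253])]
dust_cap [(0.78, [219.2, 380.8]), (0.67, [289.4, 219.0]), (0.65, [251.7, 302.5])]
interferometer [(0.87, [240.3, 379.2])]
accessory_stand [(0.81, [320.3, 264.8]), (0.32, [216.9, 382.3])]
dish_centre [(0.58, [331.1, 252.8]), (0.27, [276.2, 269.3])]
fork_seat [(0.77, [273.4, 271.2])]
slot_seat [(0.89, [219.0, 382.4])]
power_meter [(0.64, [275.8, 322.0])]
top {'mtx': array([[527.013,   0.
[... 805 characters left out ...]
59.1])]
accessory_stand [(0.67, [264.9, 234.0])]
dish_centre [(0.74, [270.5, 218.4])]
fork_seat [(0.61, [254.9, 250.9]), (0.41, [262.4, 309.2])]
slot_seat [(0.93, [250.8, 405.0])]
power_meter [(0.63, [262.4, 313.7])]
{'clock': 1.5, 'joint_positions': array([59.961, 24.415,  4.235, 92.016, -1.951, 63.642, -3.846]), 'joint_vel': array([-0.051, -0.022,  0.031,  0.02 , -0.056,  0.008,  0.009]), 'effort': array([  0.003, -94.951,   3.758, -46.389,   0.019,   0.002,   0.   ]), 'ee_pos': array([ 0.247, -0.628,  0.25 ]), 'tool_rot': array([-34.89 ,  89.999, 166.58 ]), 'contact_force': array([ 0.574, -0.869, -0.053]), 'moment': array([0.028, 0.03 , 0.008]), 'gripper_width': 0.08531536609019552} 0.019
```

```bash
python3 - <<'E'
from h import *
a=cv2.imread('pics/top0.png');b=cv2.imread('pics/scene0.png')
cv2.imwrite('pics/tcrop.png',cv2.resize(a[160:310,120:520],None,fx=2,fy=2,interpolation=2))
cv2.imwrite('pics/scrop.png',cv2.resize(b[170:400,150:480],None,fx=2.4,fy=2.4,interpolation=2))
E
```

```text
(no output)
```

View pics/tcrop.png

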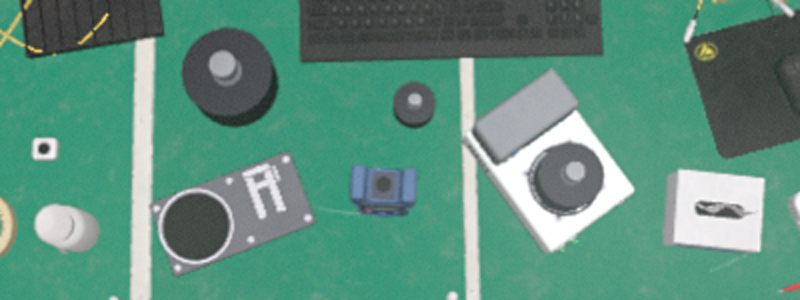

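View pics/scrop.png

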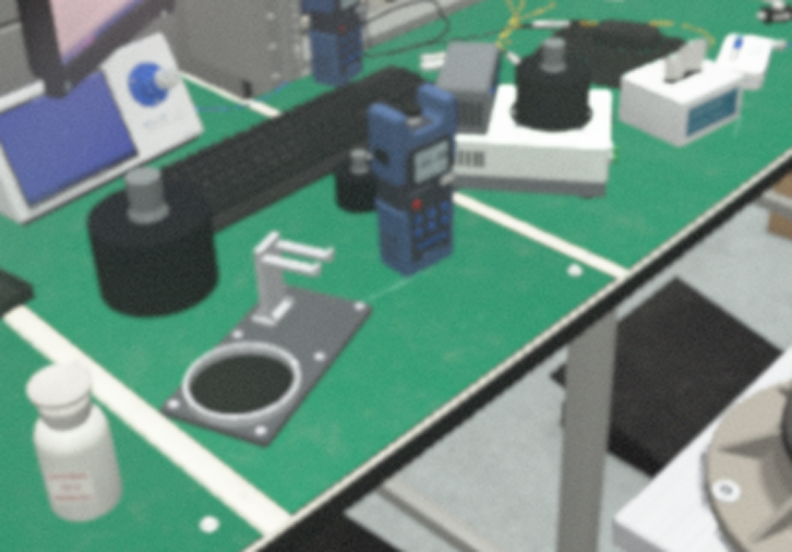

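Top view (full px): three cap look-alikes – large at (235,198), small at (327,212), medium on the interferometer port at (405,249). The medium one, sitting on the white case, is the dust cap, and the enlarged crop confirms it. The stand's dish is at (218,272) with its fork at (250,255), and the meter at (312,255). Next I fit model outlines to the image edges.

```bash
cat > fit.py <<'E'
from h import *
from scipy.optimize import minimize
def poly(pts,n=25,close=True):
    pts=np.array(pts,float);o=[]
    m=len(pts) if close else len(pts)-1
    for i in range(m):
        a,b=pts[i],pts[(i+1)%len(pts)]
        t=np.linspace(.03,.97,n)[:,None];o.append(np.hstack([a+(b-a)*t,np.tile(b-a,(n,1))]))
    return np.vstack(o)
def circ(c,r,n=80):
    t=np.linspace(0,2*np.pi,n,endpoint=False)
    return np.c_[c[0]+r*np.cos(t),c[1]+r*np.sin(t),np.full(n,c[2]),-np.sin(t),np.cos(t),0*t]
def projv(cam,P):
    c=get_calibration(cam);K=np.array(c['mtx']);T=np.array(c['cam_to_world'])
    q=(P-T[:3,3])@T[:3,:3];s=np.c_[q[:,0],-q[:,1]]/-q[:,2:3];s=s*(1+c['k1']*(s**2).sum(1,keepdims=True))
    return s*[K[0,0],K[1,1]]+[K[0,2],K[1,2]]
def score(p,M,G):
    x,y,a=p;Rz=np.array([[np.cos(a),-np.sin(a),0],[np.sin(a),np.cos(a),0],[0,0,1]])
    tot=0
    for cam,g in G.items():
        m=M[cam];A=m[:,:3]@Rz.T+[x,y,0];D=m[:,3:]@Rz.T
        D=D/np.linalg.norm(D,axis=1,keepdims=True)
        u=projv(cam,A);v=projv(cam,A+D*.002)-u;v/=np.linalg.norm(v,axis=1,keepdims=True)+1e-9
        mp=u.astype(np.float32)
        gx=cv2.remap(g[0],mp[:,0],mp[:,1],1).ravel();gy=cv2.remap(g[1],mp[:,0],mp[:,1],1).ravel()
        tot+=np.minimum(abs(-v[:,1]*gx+v[:,0]*gy),60).mean()
    return -tot
def grads(imgs,s):
    G={}
    for c,i in imgs.items():
        g=cv2.GaussianBlur(cv2.cvtColor(i,cv2.COLOR_BGR2GRAY).astype(np.float32),(0,0),s)
        G[c]=(cv2.Sobel(g,5,1,0),cv2.Sobel(g,5,0,1))
    return G
def fit(p,M,imgs):
    p=np.array(p,float)
    for s,st in((2.5,.01),(1.2,.004),(.7,.002)):
        G=grads(imgs,s);best=None
        for k in range(8):
            q=p+np.random.RandomState(k).randn(3)*[st,st,st*6]*(k>0)
            r=minimize(score,q,(M,G),method='Nelder-Mead',options=dict(initial_simplex=[q,q+[st,0,0],q+[0,st,0],q+[0,0,st*6]],maxiter=200))
            if best is None or r.fun<best.fun:best=r
        p=best.x
    return p,best.fun
rect=lambda x0,x1,y0,y1,z:[[x0,y0,z],[x1,y0,z],[x1,y1,z],[x0,y1,z]]
stand=np.vstack([poly(rect(-.055,.055,-.105,.105,.01)),circ((0,.052,.02),.048),circ((0,.052,.02),.052),
  poly(rect(-.032,.026,-.075,-.065,.084),12),poly(rect(-.032,.026,-.049,-.039,.084),12)])
case=np.vstack([poly([[.064,-.072,.075],[-.068,-.072,.075],[-.068,.072,.075],[.064,.072,.075]],close=False),poly(rect(.064,.13,-.072,.072,.134))])
cap=circ((0,0,.135),.043)
E
python3 - <<'E'
from fit import *
np.set_printoptions(precision=4,suppress=True)
im={c:cv2.imread(f'pics/{c}0.png') for c in('top','scene')}
d=atz('top',218.4,271,.02)[:2];f=atz('top',250.5,256,.084)[:2]
print(d,f);yv=d-f;a=np.arctan2(yv[1],yv[0])-np.pi/2
c0=d-np.array([-np.sin(a),np.cos(a)])*.052
for only in(('top','scene'),('top',),('scene',)):
    I={k:im[k] for k in only};p,s=fit([*c0,a],{'top':stand,'scene':stand},I);print('stand',only,p,np.degrees(p[2]),s)
h=atz('top',382.5,217.5,.134)[:2];k=atz('top',402,249,.135)[:2]
v=h-k;a=np.arctan2(v[1],v[0])
for only in(('top','scene'),('top',),('scene',)):
    I={k_:im[k_] for k_ in only};p,s=fit([*k,a],{'top':case,'scene':case},I);print('case',only,p,np.degrees(p[2]),s)
    q,s=fit([*k,0],{'top':cap,'scene':cap},I);print('cap',q,s)
for n,px,z in(('meter',(312,251),.187),('bottle',(147,273),.121),('carton',(478,262),.062)):print(n,atz('top',*px,z))
E
```

```text
[0.4824 0.2592] [0.5148 0.163 ]Traceback (most recent call last):
  File "<stdin>", line 8, in <module>
  File "fit.py", line 40, in fit
    r=minimize(score,q,(M,G),method='Nelder-Mead',options=dict(initial_simplex=[q,q+[st,0,0],q+[0,st,0],q+[0,0,st*6]],maxiter=200))
    res = _minimize_neldermead(fun, x0, args, callback, bounds=bounds,
                               **options)
    fxr = func(xr)
    fx = function(np.copy(x), *(wrapper_args + args))
  File "fit.py", line 23, in score
    u=projv(cam,A);v=projv(cam,A+D*.002)-u;v/=np.linalg.norm(v,axis=1,keepdims=True)+1e-9
  File "fit.py", line 14, in projv
    c=get_calibration(cam);K=np.array(c['mtx']);T=np.array(c['cam_to_world'])
ValueError: time passes only in moves, steps and waits
```

```bash
sed -i '/^def save/i import functools\nget_calibration=functools.lru_cache(None)(get_calibration)' h.py
cat > run.py <<'E'
from fit import *
np.set_printoptions(precision=4,suppress=True)
im={c:cv2.imread(f'pics/{c}0.png') for c in('top','scene')}
d=atz('top',218.4,271,.02)[:2];f=atz('top',250.5,256,.084)[:2]
yv=d-f;a=np.arctan2(yv[1],yv[0])-np.pi/2
c0=d-np.array([-np.sin(a),np.cos(a)])*.052
for only in(('top','scene'),('top',),('scene',)):
    I={k:im[k] for k in only};p,s=fit([*c0,a],{'top':stand,'scene':stand},I);print('stand',only,p,np.degrees(p[2]),s)
h=atz('top',382.5,217.5,.134)[:2];k=atz('top',402,249,.135)[:2]
v=h-k;a=np.arctan2(v[1],v[0])
for only in(('top','scene'),('top',),('scene',)):
    I={k_:im[k_] for k_ in only};p,s=fit([*k,a],{'top':case,'scene':case},I);print('case',only,p,np.degrees(p[2]),s)
    q,s=fit([*k,0],{'top':cap,'scene':cap},I);print('cap',q,s)
for n,px,z in(('meter',(312,251),.187),('bottle',(147,273),.121),('carton',(478,262),.062)):print(n,atz('top',*px,z))
E
python3 run.py
```

```text
stand ('top', 'scene') [0.495  0.2155 0.3793] 21.730314823577693 -103.57110149429
stand ('top',) [0.4972 0.214  0.3651] 20.91952650906126 -54.00484945738964
stand ('scene',) [0.4902 0.2198 0.4166] 23.869953973131807 -52.15873615532516
case ('top', 'scene') [ 0.5215 -0.237   0.6342] 36.33579106831157 -109.26140840271637
cap [ 0.5269 -0.2402  0.1048] -86.98657711824458
case ('top',) [ 0.5217 -0.2353  0.6147] 35.221187425936655 -58.84697868607489
cap [ 0.522  -0.2344  0.0212] -60.0
case ('scene',) [ 0.5217 -0.231   0.5788] 33.16000707777681 -50.78798153322683
cap [ 0.4569 -0.1466  0.0955] -45.54807145161476
meter [0.5121 0.0003 0.187 ]
bottle [0.4702 0.4268 0.121 ]
carton [ 0.4905 -0.4505  0.062 ]
```

```bash
cat >> h.py <<'E'
def cur():
    o=observe();return o,np.array(o['ee_pos']),R.from_euler('xyz',o['tool_rot'],degrees=True).as_matrix()
def to(x,y,z,jaw=None):
    """tool-frame shift (mm) and turn to world target, jaw = world yaw deg of tool y"""
    o,p,M=cur();np.set_printoptions(precision=4,suppress=True)
    ex=np.array([0,0,-1.])
    j=np.degrees(np.arctan2(M[1,1],M[0,1]))
    t=j if jaw is None else jaw+180*round((j-jaw)/180)
    a=np.radians(t);ey=np.array([np.cos(a),np.sin(a),0]);N=np.c_[ex,ey,np.cross(ex,ey)]
    rv=R.from_matrix(M.T@N).as_rotvec()
    print('t',o['clock'],'p',p,'jaw',round(j,2),'->',round(t,2),'w',o['gripper_width'],'F',o['contact_force'],'q',o['joint_positions'].round(0))
    print('shift',M.T@(np.array([x,y,z])-p),'turn',rv)
E
python3 -c "
from h import *
to(.522,-.235,.25)
to(.522,-.235,.25,35.5)"
```

```text
t 1.5 p [ 0.2471 -0.6282  0.2503] jaw -68.53 -> -68.53 w 0.08531536609019552 F [ 0.5742 -0.8689 -0.0533] q [60. 24.  4. 92. -2. 64. -4.]
shift [ 0.0003 -0.2652 -0.3998] turn [0. 0. 0.]
t 1.5 p [ 0.2471 -0.6282  0.2503] jaw -68.53 -> -144.5 w 0.08531536609019552 F [ 0.5742 -0.8689 -0.0533] q [60. 24.  4. 92. -2. 64. -4.]
shift [ 0.0003 -0.2652 -0.3998] turn [ 1.3259  0.     -0.    ]
```

{"method": "arm_command", "body": {
  "series": [
    [[0, -0.265, -0.4, 0, 0, 0], [0, -0.265, -0.4, 0, 0, 0], [0, -0.265, -0.4, 0, 0, 0], [0, -0.265, -0.4, 0, 0, 0], [0, -0.265, -0.4, 0, 0, 0], [0, -0.265, -0.4, 0, 0, 0], [0, -0.265, -0.4, 0, 0, 0], [0, -0.265, -0.4, 0, 0, 0], [0, -0.265, -0.4, 0, 0, 0], [0, -0.265, -0.4, 0, 0, 0]]
  ],
  "jaw": 70,
  "force": 40
}}

```text
clock: 2.33
ee_pos: [0.4869, -0.285, 0.2507]
tool_rot: [129.9, 90.0, -28.7]
contact_force: [0.8, -1.0, -0.1]
gripper_width: 0.0596
```

```bash
python3 -c "
from h import *
to(.522,-.235,.20)"
```

```text
t 2.3333 p [ 0.4869 -0.285   0.2507] jaw -68.53 -> -68.53 w 0.05964025485178214 F [ 0.7855 -0.981  -0.0857] q [ 29.  14.  -7. 106.   2.  60. -47.]
shift [ 0.0507 -0.0337 -0.0509] turn [ 0.     -0.0004 -0.0004]
```

{"method": "arm_command", "body": {
  "series": [
    [[0.02, -0.034, -0.051, 0, 0, 0], [0.03, -0.034, -0.051, 0, 0, 0], [0.05, -0.034, -0.051, 0, 0, 0], [0.05, -0.034, -0.051, 0, 0, 0], [0.05, -0.034, -0.051, 0, 0, 0]]
  ]
}}

```text
clock: 2.75
ee_pos: [0.5205, -0.2367, 0.1999]
tool_rot: [-34.4, 89.9, 167.1]
contact_force: [-0.4, -1.0, -0.1]
gripper_width: 0.06
```

```bash
python3 -c "
from h import *
to(.522,-.235,.158)
a=get_image('top')[190:290,350:450];b=get_image('scene')[150:270,310:430]
save(np.hstack([cv2.resize(a,(400,400),interpolation=2),cv2.resize(b,(400,400),interpolation=2)]),'p3')
"
```

```text
t 2.75 p [ 0.5205 -0.2367  0.1999] jaw -68.53 -> -68.53 w 0.05999879417899435 F [-0.402  -1.019  -0.1357] q [ 25.  18.  -8. 108.   3.  54. -53.]
shift [ 0.0419 -0.001  -0.0021] turn [0.     0.0016 0.0011]
```

View pics/p3.png

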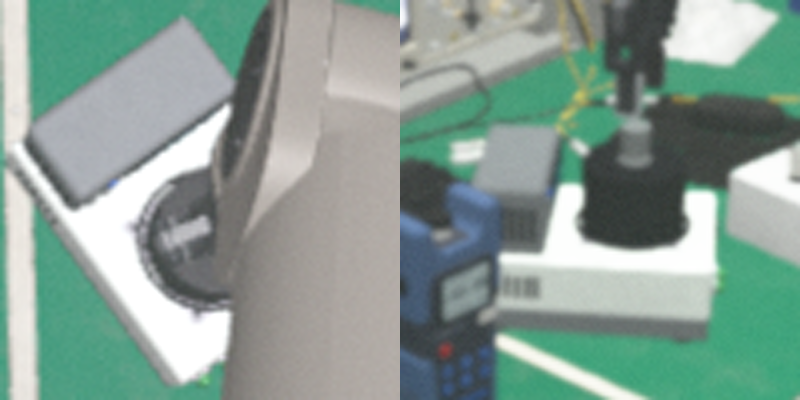

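Scene view: the fingers hang right over the knob (crop 635,110). I descend and close.

{"method": "arm_command", "body": {
  "series": [
    [[0.015, 0, -0.001, 0, 0, 0], [0.03, 0, -0.001, 0, 0, 0], [0.041, 0, -0.001, 0, 0, 0], [0.041, 0, -0.001, 0, 0, 0], [0.041, 0, -0.001, 0, 0, 0]]
  ]
}}

```text
clock: 3.27
ee_pos: [0.5219, -0.2367, 0.1597]
tool_rot: [-23.3, 90.0, 178.1]
contact_force: [-0.5, 0.0, 0.3]
gripper_width: 0.0596
```

{"method": "arm_command", "body": {
  "series": [
    [[0, 0, 0, 0, 0, 0], [0, 0, 0, 0, 0, 0], [0, 0, 0, 0, 0, 0], [0, 0, 0, 0, 0, 0], [0, 0, 0, 0, 0, 0], [0, 0, 0, 0, 0, 0], [0, 0, 0, 0, 0, 0], [0, 0, 0, 0, 0, 0]]
  ],
  "jaw": 5,
  "force": 40
}}

```text
clock: 3.93
ee_pos: [0.5225, -0.2366, 0.1599]
tool_rot: [130.9, 89.9, -27.6]
contact_force: [0.0, -2.7, 5.0]
gripper_width: 0.0226
```

{"method": "arm_command", "body": {
  "series": [
    [[-0.008, 0, 0, 0, 0, 0], [-0.02, 0, 0, 0, 0, 0], [-0.035, 0, 0, 0, 0, 0], [-0.055, 0, 0, 0, 0, 0], [-0.075, 0, 0, 0, 0, 0], [-0.1, 0, 0, 0, 0, 0], [-0.125, 0, 0, 0, 0, 0], [-0.15, 0, 0, 0, 0, 0], [-0.17, 0, 0, 0, 0, 0], [-0.17, 0, 0, 0, 0, 0]]
  ]
}}

```text
clock: 4.77
ee_pos: [0.5231, -0.2362, 0.3346]
tool_rot: [141.0, 89.7, -17.5]
contact_force: [-0.1, 0.5, -0.5]
gripper_width: 0.0224
```

```bash
python3 -c "
from h import *
to(.477,.263,.328)
a=get_image('scene')[60:300,150:450];save(cv2.resize(a,(750,600),interpolation=2),'p4')
"
```

```text
t 4.7667 p [ 0.5231 -0.2362  0.3346] jaw -68.52 -> -68.52 w 0.022436476052403648 F [-0.0547  0.5128 -0.487 ] q [ 25.  11.  -8.  99.   2.  69. -52.]
shift [ 0.0055 -0.4815 -0.1399] turn [ 0.     -0.0046 -0.0037]
```

View pics/p4.png

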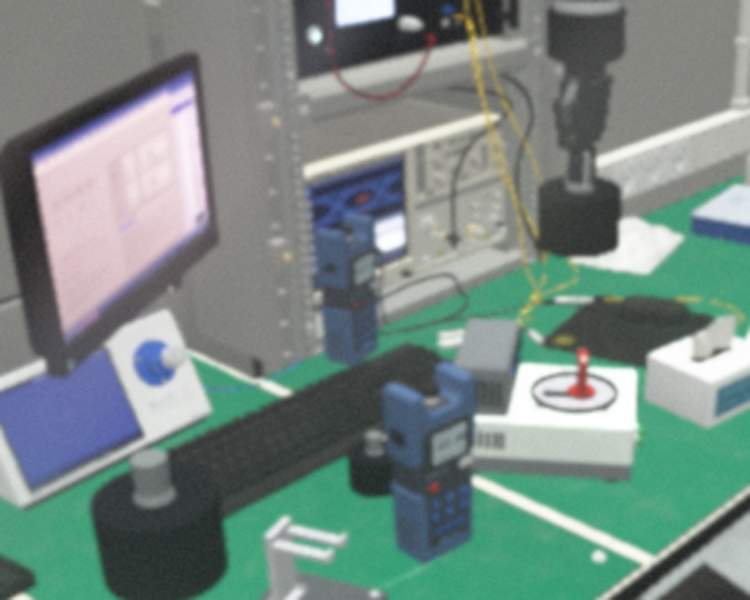

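Cap lifted and held level; the red lock now shows at crop (582,375). I check the cap's height in the grip, since the width reads 22.4 mm.

```bash
python3 -c "
from h import *
for d in(.066,.075,.085):
    t=np.linspace(0,6.28,200)
    for zz in(0,.06):
        P=np.array([proj('scene',[.523+.043*np.cos(a),-.236+.043*np.sin(a),.3346-d+zz]) for a in t])
        print(d,zz,((P-[150,60])*2.5).min(0),((P-[150,60])*2.5).max(0))
"
```

```text
0.066 0 [535.70292098 213.6543824 ] [619.47505029 241.27916353]
0.066 0.06 [536.48362249 158.47295162] [622.10555152 183.10621792]
0.075 0 [535.58443925 221.74286   ] [619.08246898 249.79018238]
0.075 0.06 [536.36767132 166.89089973] [621.7097199  191.99254271]
0.085 0 [535.45244214 230.6730103 ] [618.64698778 259.18198447]
0.085 0.06 [536.23831876 176.18570394] [621.27036243 201.79943154]
```

{"method": "arm_command", "body": {
  "series": [
    [[0, -0.03, -0.009, 0, 0, 0], [0, -0.07, -0.02, 0, 0, 0], [0, -0.11, -0.032, 0, 0, 0], [0, -0.15, -0.044, 0, 0, 0], [0, -0.19, -0.055, 0, 0, 0], [0, -0.23, -0.067, 0, 0, 0], [0, -0.27, -0.078, 0, 0, 0], [0, -0.31, -0.09, 0, 0, 0], [0, -0.35, -0.102, 0, 0, 0], [0, -0.385, -0.112, 0, 0, 0]]
  ]
}}

```text
clock: 5.65
ee_pos: [0.484, 0.1657, 0.3292]
tool_rot: [-19.6, 90.0, -178.1]
contact_force: [1.1, 0.7, -1.0]
gripper_width: 0.0228
```

{"method": "arm_command", "body": {
  "series": [
    [[0, -0.03, -0.009, 0, 0, 0], [0, -0.06, -0.018, 0, 0, 0], [0, -0.085, -0.025, 0, 0, 0], [0, -0.096, -0.028, 0, 0, 0], [0, -0.096, -0.028, 0, 0, 0], [0, -0.096, -0.028, 0, 0, 0]]
  ]
}}

```text
clock: 6.15
ee_pos: [0.4759, 0.2624, 0.3288]
tool_rot: [9.7, 89.9, -148.8]
contact_force: [1.0, -1.5, -0.5]
gripper_width: 0.0228
```

```bash
python3 -c "
from h import *
to(.477,.263,.2)
a=get_image('top');save(a,'top1');b=get_image('scene');save(b,'scene1')
s=b[120:420,100:500];save(cv2.resize(s,(800,600),interpolation=2),'p5')
for c in('top','scene'):
  for n in ('transport_lock','foot_tip','slot_seat'):print(c,n,[(round(x['score'],2),x['location']) for x in spot_point(c,n)])
"
```

```text
t 6.15 p [0.4759 0.2624 0.3288] jaw -68.47 -> -68.47 w 0.022753578677893734 F [ 1.0388 -1.5433 -0.4975] q [  -9.   11.  -30.  102.    6.   69. -109.]
shift [ 0.1288 -0.0001 -0.0014] turn [-0.      0.0013 -0.0002]
top transport_lock [(0.72, [251.6, 404.1])]
top foot_tip [(0.46, [263.7, 390.4])]
top slot_seat [(0.68, [253.7, 402.2])]
scene transport_lock [(0.6, [215.8, 377.6])]
scene foot_tip [(0.46, [376.6, 183.0])]
scene slot_seat [(0.95, [215.9, 380.8]), (0.34, [214.3, 381.7])]
```

View pics/p5.png

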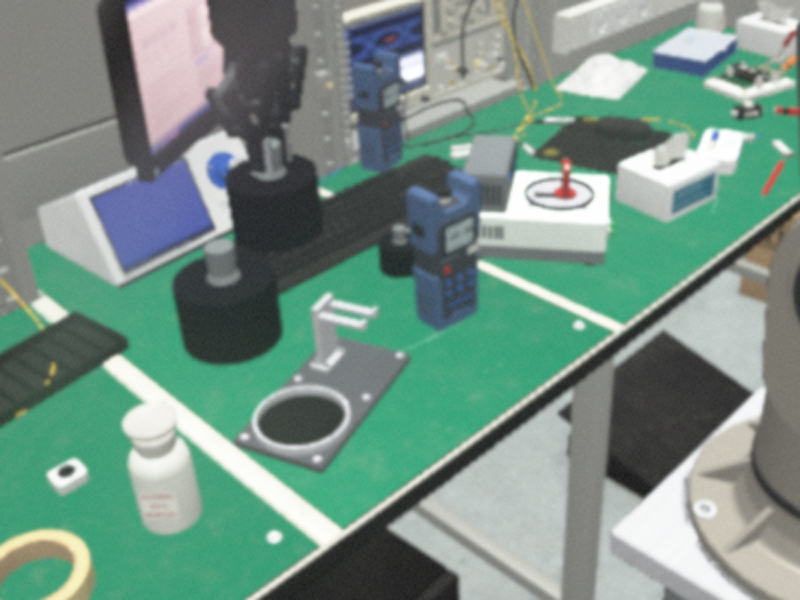

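Scene view: the cap hangs level behind and above the empty dish (crop 300,420), the lock stands on the port (565,185), and the bystanders are untouched. I refine the dish, fork and lock poses from these frames.

```bash
cat > run2.py <<'E'
from fit import *
np.set_printoptions(precision=4,suppress=True)
im={'top':cv2.imread('pics/top0.png'),'scene':cv2.imread('pics/scene1.png')}
dish=np.vstack([circ((0,0,.02),.048),circ((0,0,.02),.052)])
plate=np.vstack([poly(rect(-.055,.055,-.105,.105,.01))])
tin=np.vstack([poly(rect(-.032,.026,-.018,-.008,.084),12),poly(rect(-.032,.026,.008,.018,.084),12)])
for only in(('top','scene'),('top',),('scene',)):
    I={k:im[k] for k in only}
    print(only)
    for n,m,p0 in(('dish',dish,[.476,.263,.37]),('plate',plate,[.495,.2155,.37]),('tines',tin,[.517,.162,.37])):
        p,s=fit(p0,{'top':m,'scene':m},I);print(n,p,s)
im={'top':cv2.imread('pics/top1.png'),'scene':cv2.imread('pics/scene1.png')}
ring=np.vstack([circ((0,0,.08),.045),circ((0,0,.08),.049)])
c2=np.vstack([ring,case])
for only in(('top','scene'),('top',),('scene',)):
    I={k:im[k] for k in only}
    p,s=fit([.5217,-.235,.62],{'top':c2,'scene':c2},I);print('case+ring',only,p,s)
print('bigcap',atz('top',232,192,.1))
print('lock',atz('top',404.1,251.6,.075),atz('scene',377.6,215.8,.075),'slot',atz('top',402.2,253.7,.075),atz('scene',380.8,215.9,.075))
a=cv2.imread('pics/top1.png')[210:290,360:440];b=cv2.imread('pics/scene1.png')[180:240,340:420]
cv2.imwrite('pics/p6.png',np.hstack([cv2.resize(a,(400,400),interpolation=2),cv2.resize(b,(400,300),interpolation=2).copy() if 0 else cv2.copyMakeBorder(cv2.resize(b,(400,300),interpolation=2),0,100,0,0,0)]))
E
python3 run2.py
```

```text
('top', 'scene')
dish [0.4798 0.2568 0.4299] -115.98275306337102
plate [0.4857 0.2446 0.3428] -72.10588361791343
tines [0.5169 0.1614 0.3853] -112.83470933168778
('top',)
dish [0.4784 0.2613 0.2504] -60.0
plate [0.4853 0.2444 0.3479] -42.29520701338937
tines [0.5176 0.1616 0.3341] -56.38294140079399
('scene',)
dish [0.4652 0.2681 0.5977] -59.01610534470092
plate [0.5068 0.1913 0.4895] -37.475209559684
tines [0.5296 0.1548 0.3057] -58.1828359135066
case+ring ('top', 'scene') [ 0.5219 -0.2385  0.649 ] -113.24024783313929
case+ring ('top',) [ 0.5216 -0.2379  0.6398] -58.32587217551486
case+ring ('scene',) [ 0.5533 -0.2428  1.0244] -49.51550227725419
bigcap [0.6855 0.211  0.1   ]
lock [ 0.5209 -0.2464  0.075 ] [ 0.533  -0.2432  0.075 ] slot [ 0.5153 -0.241   0.075 ] [ 0.5259 -0.2486  0.075 ]
```

View pics/p6.png

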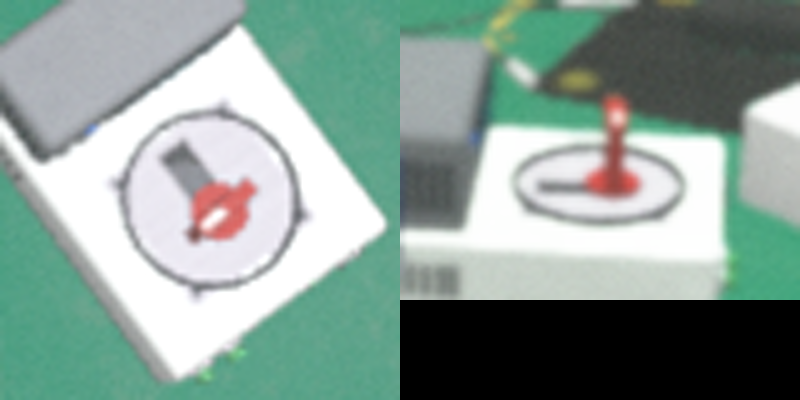

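Dish: top and combined fits agree within ~2 mm at about (0.4775, 0.2625). Top view of the lock: the slot runs up-left at a yaw of ~36°. The handle's marked long side points down-left, a yaw of ~130°, so it needs about −94°. I lower the cap now.

{"method": "arm_command", "body": {
  "series": [
    [[0.03, 0, -0.0015, 0, 0, 0], [0.065, 0, -0.0015, 0, 0, 0], [0.105, 0, -0.0015, 0, 0, 0], [0.14, 0, -0.0015, 0, 0, 0], [0.17, 0, -0.0015, 0, 0, 0], [0.19, 0, -0.0015, 0, 0, 0], [0.2, 0, -0.0015, 0, 0, 0], [0.205, 0, -0.0015, 0, 0, 0], [0.205, 0, -0.0015, 0, 0, 0]]
  ]
}}

```text
clock: 7.3
ee_pos: [0.4777, 0.2632, 0.1242]
tool_rot: [-8.0, 90.0, -166.5]
contact_force: [0.0, -0.1, 0.3]
gripper_width: 0.0228
```

```bash
cat > lockfit.py <<'E'
from fit import *
import sys
t=np.linspace(0,2*np.pi,40)
def render(p,z,pix=8,cam='top',box=(0,0,10,10)):
    x,y,a=p;Rz=np.array([[np.cos(a),-np.sin(a),0],[np.sin(a),np.cos(a),0],[0,0,1]])
    out=np.zeros(((box[3]-box[1])*pix,(box[2]-box[0])*pix),np.uint8)
    col=np.array([[.016*np.cos(b),.016*np.sin(b),h] for b in t for h in(0,.006)])
    han=np.array([[i,j,k] for i in(-.014,.024) for j in(-.005,.005) for k in(.006,.05)])
    for P in(col,han):
        u=(projv(cam,P@Rz.T+[x,y,z])-[box[0],box[1]]+.5)*pix
        cv2.fillConvexPoly(out,cv2.convexHull(u.astype(np.float32)).astype(np.int32),255)
    return cv2.resize(cv2.GaussianBlur(out,(0,0),pix*.8),None,fx=1/pix,fy=1/pix,interpolation=3).astype(float)/255
def lockfit(imgs,p0,z,yaws,boxes):
    tgt={}
    for c,i in imgs.items():
        b=boxes[c];s=i[b[1]:b[3],b[0]:b[2]].astype(float)
        red=np.clip((s[...,2]-np.maximum(s[...,1],s[...,0]))/110,0,1)
        k=cv2.morphologyEx((red>.3).astype(np.uint8),cv2.MORPH_CLOSE,np.ones((5,5)))
        tgt[c]=np.maximum(red,.9*k*(red<.3)) ; tgt[c]=np.where(red>.75,1,tgt[c])
    f=lambda p:sum(((render(p,z,cam=c,box=boxes[c])-tgt[c])**2).sum() for c in tgt)
    r=[]
    for yw in yaws:
        q=np.array([*p0,np.radians(yw)])
        m=minimize(f,q,method='Nelder-Mead',options=dict(initial_simplex=[q,q+[.004,0,0],q+[0,.004,0],q+[0,0,.2]],maxiter=120))
        r.append((round(m.fun,2),m.x[:2].round(4),round(np.degrees(m.x[2]),1)))
    return sorted(r,key=lambda v:v[0])
E
python3 - <<'E'
from lockfit import *
im={'top':cv2.imread('pics/top1.png'),'scene':cv2.imread('pics/scene1.png')}
B={'top':(385,230,425,275),'scene':(360,190,400,230)}
for o in(('top','scene'),('top',),('scene',)):
    for r in lockfit({k:im[k] for k in o},(.516,-.242),.075,(-50,0,40,90,130,170,220),B)[:3]:print(o,r)
print('ring',atz('top',402.2,249.8,.08))
to(.4775,.2625,.10)
E
```

```text
('top', 'scene') (np.float64(30.81), array([ 0.52  , -0.2454]), np.float64(127.1))
('top', 'scene') (np.float64(30.84), array([ 0.5201, -0.2455]), np.float64(126.9))
('top', 'scene') (np.float64(30.94), array([ 0.5202, -0.2458]), np.float64(127.1))
('top',) (np.float64(13.59), array([ 0.5207, -0.2443]), np.float64(127.7))
('top',) (np.float64(13.6), array([ 0.5207, -0.2443]), np.float64(127.6))
('top',) (np.float64(13.65), array([ 0.5207, -0.2443]), np.float64(128.9))
('scene',) (np.float64(13.81), array([ 0.5198, -0.247 ]), np.float64(126.7))
('scene',) (np.float64(13.82), array([ 0.5201, -0.2468]), np.float64(127.1))
('scene',) (np.float64(13.86), array([ 0.52  , -0.2467]), np.float64(126.5))
ring [ 0.52521747 -0.24057809  0.08      ]
t 7.3 p [0.4777 0.2632 0.1242] jaw -68.53 -> -68.53 w 0.022762645470876256 F [ 0.0327 -0.0817  0.2759] q [ -13.   24.  -28.  114.   15.   46. -118.]
shift [0.0242 0.0006 0.0004] turn [0.     0.0005 0.0001]
```

Both cameras agree on the lock: (0.520, −0.245), yaw 127°. I finish lowering the cap.

{"method": "arm_command", "body": {
  "series": [
    [[0.008, 0, 0, 0, 0, 0], [0.016, 0, 0, 0, 0, 0], [0.022, 0, 0, 0, 0, 0], [0.025, 0, 0, 0, 0, 0], [0.027, 0, 0, 0, 0, 0], [0.027, 0, 0, 0, 0, 0]]
  ]
}}

```text
clock: 7.8
ee_pos: [0.4775, 0.2632, 0.097]
tool_rot: [-1.0, 90.0, -159.6]
contact_force: [-0.1, 0.6, 0.0]
gripper_width: 0.0226
```

{"method": "arm_command", "body": {
  "series": [
    [[0.002, 0, 0, 0, 0, 0], [0.004, 0, 0, 0, 0, 0], [0.006, 0, 0, 0, 0, 0], [0.006, 0, 0, 0, 0, 0]]
  ]
}}

```text
clock: 8.13
ee_pos: [0.4789, 0.2621, 0.0931]
tool_rot: [121.7, 89.8, -37.0]
contact_force: [-3.2, -13.9, 32.5]
gripper_width: 0.0227
```

```bash
python3 -c "
from h import *
to(.4775,.2625,.09)
b=get_image('scene')[240:390,170:330];save(cv2.resize(b,(640,600),interpolation=2),'p7')
"
```

```text
t 8.1333 p [0.4789 0.2621 0.0931] jaw -68.61 -> -68.61 w 0.022699636283137765 F [ -3.225  -13.9421  32.4693] q [ -14.   26.  -27.  115.   17.   43. -119.]
shift [ 0.0031 -0.0009  0.0012] turn [ 0.     -0.0015 -0.0025]
```

View pics/p7.png

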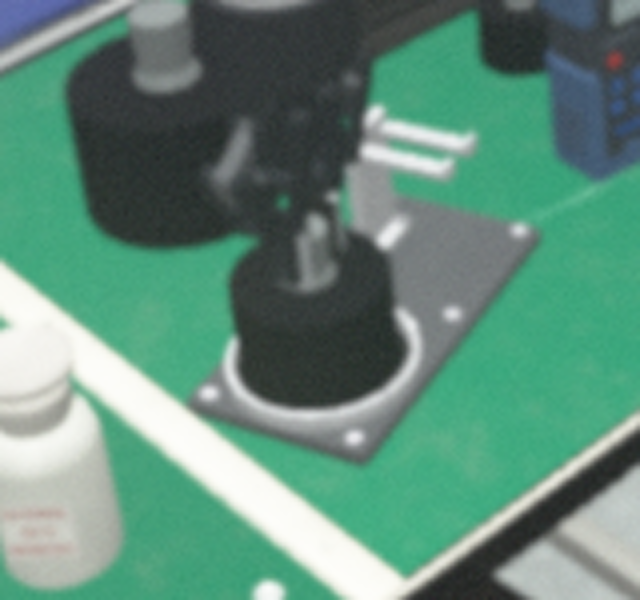

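The cap sits inside the dish ring: white rim visible all round it, contact at TCP z 0.095 as expected. I relax, release and lift off.

{"method": "arm_command", "body": {
  "series": [
    [[-0.003, 0, 0, 0, 0, 0], [-0.005, 0, 0, 0, 0, 0], [-0.005, 0, 0, 0, 0, 0]]
  ]
}}

```text
clock: 8.43
ee_pos: [0.4778, 0.2635, 0.0968]
tool_rot: [-162.7, 90.0, 38.7]
contact_force: [1.0, 0.1, -0.6]
gripper_width: 0.0225
```

{"method": "arm_command", "body": {
  "series": [
    [[0, 0, 0, 0, 0, 0], [0, 0, 0, 0, 0, 0], [0, 0, 0, 0, 0, 0], [0, 0, 0, 0, 0, 0], [0, 0, 0, 0, 0, 0], [0, 0, 0, 0, 0, 0]]
  ],
  "jaw": 70
}}

```text
clock: 8.93
ee_pos: [0.4776, 0.2633, 0.0963]
tool_rot: [-23.3, 90.0, 178.1]
contact_force: [0.6, -0.0, 0.4]
gripper_width: 0.0596
```

{"method": "arm_command", "body": {
  "series": [
    [[-0.015, 0, 0, 0, 0, 0], [-0.035, 0, 0, 0, 0, 0], [-0.06, 0, 0, 0, 0, 0], [-0.1, 0, 0, 0, 0, 0], [-0.14, 0, 0, 0, 0, 0], [-0.18, 0, 0, 0, 0, 0], [-0.21, 0, 0, 0, 0, 0], [-0.21, 0, 0, 0, 0, 0]]
  ]
}}

```text
clock: 9.6
ee_pos: [0.4793, 0.2647, 0.3128]
tool_rot: [-174.9, 89.5, 26.5]
contact_force: [0.3, 0.2, -0.2]
gripper_width: 0.0599
```

```bash
python3 -c "
from h import *
to(.520,-.245,.30,37)
for c in('top','scene'):save(get_image(c),c+'2')
"
```

```text
t 9.6 p [0.4793 0.2647 0.3128] jaw -68.53 -> -143 w 0.059938800187959856 F [ 0.2626  0.1658 -0.2013] q [  -9.   12.  -31.  103.    7.   67. -110.]
shift [0.0111 0.4893 0.1488] turn [ 1.2997 -0.0068  0.0062]
```

{"method": "arm_command", "body": {
  "series": [
    [[0, 0.04, 0.012, -0.12, 0, 0], [0, 0.08, 0.024, -0.24, 0, 0], [0, 0.12, 0.036, -0.36, 0, 0], [0, 0.16, 0.049, -0.48, 0, 0], [0, 0.2, 0.061, -0.6, 0, 0], [0, 0.24, 0.073, -0.72, 0, 0], [0, 0.28, 0.085, -0.84, 0, 0], [0, 0.32, 0.097, -0.96, 0, 0], [0, 0.36, 0.109, -1.08, 0, 0], [0, 0.4, 0.122, -1.2, 0, 0]]
  ]
}}

```text
clock: 10.53
ee_pos: [0.5052, -0.0855, 0.305]
tool_rot: [-89.9, 89.9, 171.5]
contact_force: [2.2, -0.1, -0.1]
gripper_width: 0.0597
```

```bash
python3 -c "
from h import *
to(.520,-.245,.20,37)
"
```

```text
t 10.5333 p [ 0.5052 -0.0855  0.305 ] jaw -8.64 -> 37 w 0.05968319573340278 F [ 2.1887 -0.0662 -0.0985] q [ 22.   8. -21. 108.   3.  65.  -9.]
shift [0.1049 0.0388 0.1555] turn [-0.7966 -0.0008  0.002 ]
```

{"method": "arm_command", "body": {
  "series": [
    [[0, 0.01, 0.04, -0.12, 0, 0], [0, 0.02, 0.08, -0.24, 0, 0], [0.02, 0.03, 0.12, -0.36, 0, 0], [0.05, 0.039, 0.155, -0.48, 0, 0], [0.08, 0.039, 0.155, -0.6, 0, 0], [0.1, 0.039, 0.155, -0.72, 0, 0], [0.105, 0.039, 0.155, -0.8, 0, 0], [0.105, 0.039, 0.155, -0.8, 0, 0], [0.105, 0.039, 0.155, -0.8, 0, 0]]
  ]
}}

```text
clock: 11.28
ee_pos: [0.5199, -0.2427, 0.2002]
tool_rot: [-161.0, 89.9, 145.8]
contact_force: [0.6, -0.6, 1.3]
gripper_width: 0.0599
```

```bash
python3 -c "
from h import *
to(.520,-.245,.15,37)
"
```

```text
t 11.2833 p [ 0.5199 -0.2427  0.2002] jaw 36.71 -> 37 w 0.05987910386272799 F [ 0.6425 -0.5655  1.2579] q [ 35.  19. -20. 107.   8.  55.  48.]
shift [ 0.0502 -0.0012  0.002 ] turn [-0.005  -0.0021  0.0007]
```

{"method": "arm_command", "body": {
  "series": [
    [[0.025, -0.001, 0.002, 0, 0, 0], [0.045, -0.001, 0.002, 0, 0, 0], [0.065, -0.001, 0.002, 0, 0, 0], [0.08, -0.001, 0.002, 0, 0, 0], [0.09, -0.001, 0.002, 0, 0, 0], [0.09, -0.001, 0.002, 0, 0, 0], [0.09, -0.001, 0.002, 0, 0, 0]]
  ]
}}

```text
clock: 11.87
ee_pos: [0.5211, -0.245, 0.1119]
tool_rot: [38.8, 90.0, -14.4]
contact_force: [0.2, 0.5, 0.7]
gripper_width: 0.0597
```

{"method": "arm_command", "body": {
  "series": [
    [[0, 0, 0, 0, 0, 0], [0, 0, 0, 0, 0, 0], [0, 0, 0, 0, 0, 0], [0, 0, 0, 0, 0, 0], [0, 0, 0, 0, 0, 0], [0, 0, 0, 0, 0, 0], [0, 0, 0, 0, 0, 0], [0, 0, 0, 0, 0, 0], [0, 0, 0, 0, 0, 0]]
  ],
  "jaw": 0,
  "force": 30
}}

```text
clock: 12.62
ee_pos: [0.5211, -0.2453, 0.112]
tool_rot: [31.3, 89.9, -21.8]
contact_force: [-1.5, 1.2, 5.9]
gripper_width: 0.0096
```

```bash
python3 -c "
from h import *
to(.520,-.245,.11,37)
b=get_image('scene')[170:250,330:430];save(cv2.resize(b,(750,600),interpolation=2),'p8')
"
```

```text
t 12.6167 p [ 0.5211 -0.2453  0.112 ] jaw 36.88 -> 37 w 0.009578291626599272 F [-1.5373  1.249   5.9045] q [ 34.  26. -19. 111.  11.  45.  46.]
shift [ 0.002  -0.0007 -0.0009] turn [-0.0022  0.0008 -0.0005]
```

View pics/p8.png

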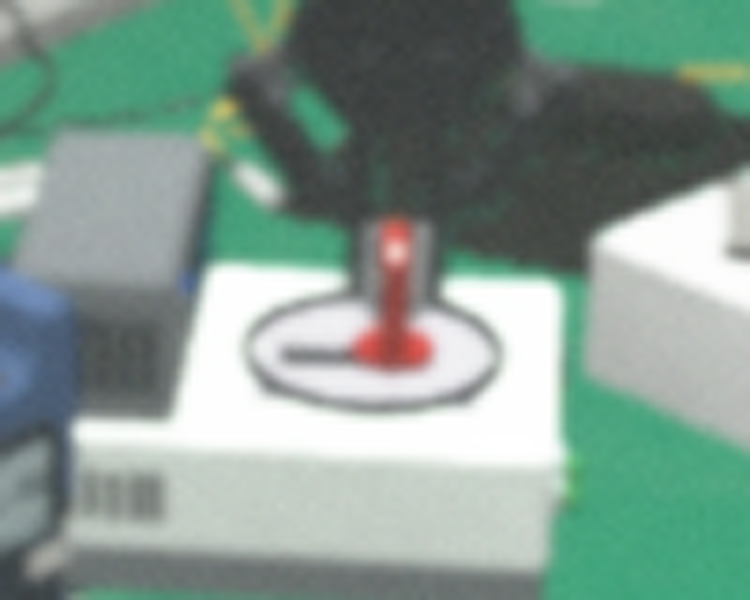

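Scene view: the pads hold the handle (crop 395,250), with the marked side towards the camera. I turn −90.4° in yaw (+1.578 about tool x), with a 2 mm lift to relieve friction.

{"method": "arm_command", "body": {
  "series": [
    [[-0.002, 0, 0, 0.05, 0, 0], [-0.002, 0, 0, 0.15, 0, 0], [-0.002, 0, 0, 0.26, 0, 0], [-0.002, 0, 0, 0.37, 0, 0], [-0.002, 0, 0, 0.48, 0, 0], [-0.002, 0, 0, 0.59, 0, 0], [-0.002, 0, 0, 0.7, 0, 0], [-0.002, 0, 0, 0.8, 0, 0], [-0.002, 0, 0, 0.88, 0, 0], [-0.002, 0, 0, 0.94, 0, 0]]
  ]
}}

```text
clock: 13.5
ee_pos: [0.5207, -0.2451, 0.1133]
tool_rot: [-122.1, 90.0, 130.7]
contact_force: [0.0, 0.4, -1.2]
gripper_width: 0.0095
```

```bash
python3 -c "
from h import *
to(.521,-.2453,.114,-53.5)
"
```

```text
t 13.5 p [ 0.5207 -0.2451  0.1133] jaw -17.24 -> -53.5 w 0.009454614295001065 F [ 0.0474  0.4309 -1.2404] q [ 24.  25.  -7. 111.   4.  44.  -2.]
shift [-0.0007  0.0003  0.0001] turn [ 0.6329 -0.      0.0002]
```

{"method": "arm_command", "body": {
  "series": [
    [[0, 0, 0, 0.1, 0, 0], [0, 0, 0, 0.21, 0, 0], [0, 0, 0, 0.32, 0, 0], [0, 0, 0, 0.43, 0, 0], [0, 0, 0, 0.53, 0, 0], [0, 0, 0, 0.6, 0, 0], [0, 0, 0, 0.633, 0, 0], [0, 0, 0, 0.633, 0, 0], [0, 0, 0, 0.633, 0, 0]]
  ]
}}

```text
clock: 14.25
ee_pos: [0.5207, -0.245, 0.1133]
tool_rot: [-81.7, 90.0, 135.1]
contact_force: [0.6, -0.2, -1.0]
gripper_width: 0.0099
```

```bash
python3 - <<'E'
from lockfit import *
to(.521,-.2453,.114,-53.5)
im={}
for c in('top','scene'):
    save(get_image(c),c+'3');im[c]=cv2.imread(f'pics/{c}3.png')
a=im['top'][200:290,350:440];b=im['scene'][170:250,340:420]
cv2.imwrite('pics/p9.png',np.hstack([cv2.resize(a,(400,400),interpolation=2),cv2.resize(b,(400,400),interpolation=2)]))
E
```

```text
t 14.25 p [ 0.5207 -0.245   0.1133] jaw -53.16 -> -53.5 w 0.009856833744628746 F [ 0.6433 -0.1812 -1.0149] q [ 17.  24.   2. 112.  -1.  44. -33.]
shift [-0.0007  0.0004 -0.    ] turn [0.006  0.     0.0002]
```

View pics/p9.png

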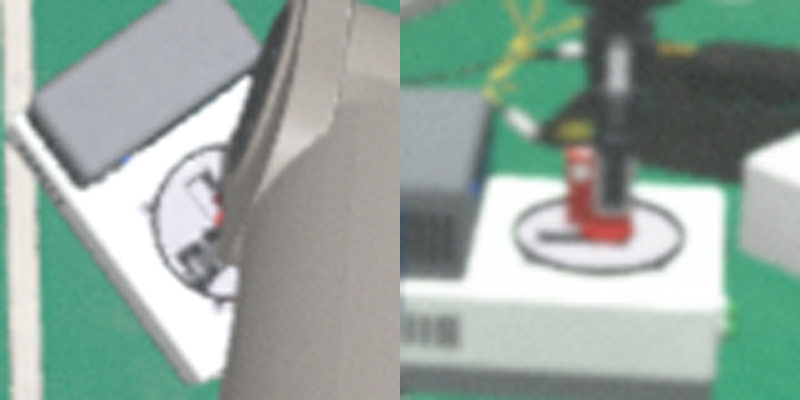

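Scene view: the handle's long side (crop 578,185) now stands over the slot (560,237). I draw it up gently and watch the force.

{"method": "arm_command", "body": {
  "series": [
    [[-0.004, 0, 0, 0, 0, 0], [-0.008, 0, 0, 0, 0, 0], [-0.011, 0, 0, 0, 0, 0], [-0.014, 0, 0, 0, 0, 0], [-0.016, 0, 0, 0, 0, 0], [-0.018, 0, 0, 0, 0, 0], [-0.02, 0, 0, 0, 0, 0], [-0.022, 0, 0, 0, 0, 0]]
  ]
}}

```text
clock: 15.02
ee_pos: [0.5207, -0.2451, 0.1355]
tool_rot: [-101.5, 90.0, 115.2]
contact_force: [0.2, 0.7, -1.5]
gripper_width: 0.0096
```

{"method": "arm_command", "body": {
  "series": [
    [[-0.003, 0, 0, 0, 0, 0], [-0.006, 0, 0, 0, 0, 0], [-0.009, 0, 0, 0, 0, 0], [-0.013, 0, 0, 0, 0, 0], [-0.018, 0, 0, 0, 0, 0], [-0.025, 0, 0, 0, 0, 0], [-0.035, 0, 0, 0, 0, 0], [-0.05, 0, 0, 0, 0, 0], [-0.07, 0, 0, 0, 0, 0], [-0.09, 0, 0, 0, 0, 0]]
  ]
}}

```text
clock: 15.85
ee_pos: [0.5206, -0.2451, 0.2268]
tool_rot: [-77.1, 90.0, 139.7]
contact_force: [0.8, -1.2, -1.2]
gripper_width: 0.0098
```

{"method": "arm_command", "body": {
  "series": [
    [[-0.03, 0, 0, 0, 0, 0], [-0.06, 0, 0, 0, 0, 0], [-0.08, 0, 0, 0, 0, 0], [-0.085, 0, 0, 0, 0, 0], [-0.085, 0, 0, 0, 0, 0]]
  ]
}}

```text
clock: 16.27
ee_pos: [0.5213, -0.2454, 0.3125]
tool_rot: [126.5, 89.8, -16.7]
contact_force: [0.7, -0.5, -1.8]
gripper_width: 0.0098
```

```bash
python3 - <<'E'
from lockfit import *
to(.464,.141,.31,21.5)
b=get_image('scene');save(b,'scene4');save(get_image('top'),'top4')
save(cv2.resize(b[90:210,340:460],(600,600),interpolation=2),'p10')
E
```

```text
t 16.2667 p [ 0.5213 -0.2454  0.3125] jaw -53.24 -> 21.5 w 0.009809265809847402 F [ 0.69   -0.4833 -1.7649] q [ 17.  12.   3. 101.  -1.  67. -34.]
shift [ 0.0019 -0.3439 -0.1853] turn [-1.3045  0.0001 -0.0035]
```

View pics/p10.png

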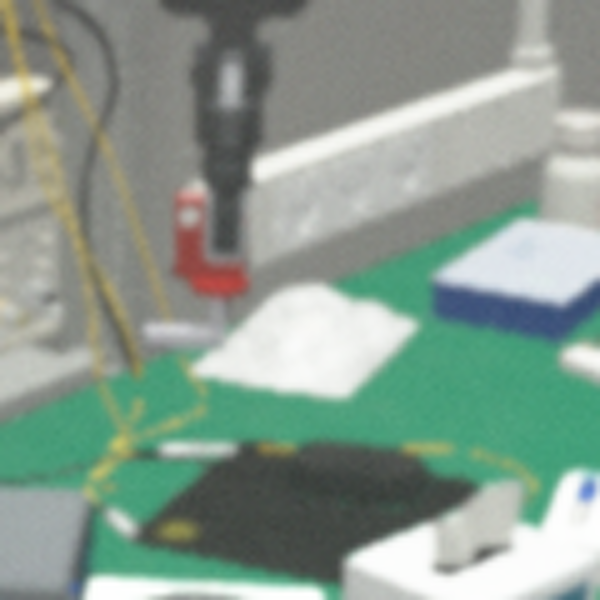

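The lock is out and hangs upright in the grip, foot at crop (180,330). I carry it over to the fork's mouth.

{"method": "arm_command", "body": {
  "series": [
    [[0, -0.03, -0.015, -0.1, 0, 0], [0, -0.065, -0.033, -0.22, 0, 0], [0, -0.1, -0.051, -0.34, 0, 0], [0, -0.135, -0.069, -0.46, 0, 0], [0, -0.17, -0.087, -0.58, 0, 0], [0, -0.205, -0.105, -0.7, 0, 0], [0, -0.24, -0.123, -0.82, 0, 0], [0, -0.275, -0.141, -0.94, 0, 0], [0, -0.31, -0.159, -1.06, 0, 0], [0, -0.346, -0.177, -1.18, 0, 0]]
  ]
}}

```text
clock: 17.2
ee_pos: [0.4542, 0.1393, 0.3091]
tool_rot: [-90.4, 89.9, -165.7]
contact_force: [1.3, 0.5, -2.0]
gripper_width: 0.0095
```

```bash
python3 -c "
from h import *
to(.4564,.138,.31,21.3)
"
```

```text
t 17.2 p [0.4542 0.1393 0.3091] jaw 14.69 -> 21.3 w 0.00954137234925843 F [ 1.3327  0.5017 -2.025 ] q [ -5.   4. -21. 111.   1.  65. -11.]
shift [-0.0009  0.0018  0.0018] turn [-0.1153 -0.0001  0.0019]
```

{"method": "arm_command", "body": {
  "series": [
    [[0, 0.002, 0.002, -0.1, 0, 0], [0.03, 0.002, 0.002, -0.115, 0, 0], [0.06, 0.002, 0.002, -0.115, 0, 0], [0.09, 0.002, 0.002, -0.115, 0, 0], [0.105, 0.002, 0.002, -0.115, 0, 0], [0.11, 0.002, 0.002, -0.115, 0, 0], [0.11, 0.002, 0.002, -0.115, 0, 0], [0.11, 0.002, 0.002, -0.115, 0, 0]]
  ]
}}

```text
clock: 17.87
ee_pos: [0.458, 0.1366, 0.2005]
tool_rot: [-127.1, 90.0, 163.9]
contact_force: [0.1, -0.1, -0.8]
gripper_width: 0.0093
```

```bash
python3 - <<'E'
from lockfit import *
to(.4564,.138,.131,21.3)
p=cur()[1];j=0
im={}
for c in('scene','top'): save(get_image(c),c+'5');im[c]=cv2.imread(f'pics/{c}5.png')
# lock origin from scene: fit x,y with fixed z
u=proj('scene',[p[0],p[1],p[2]-.037]).astype(int);print(u)
B={'scene':(u[0]-25,u[1]-35,u[0]+25,u[1]+20)}
print(lockfit({'scene':im['scene']},p[:2],p[2]-.037,(111,),B))
cv2.imwrite('pics/p11.png',cv2.resize(im['scene'][190:350,190:350],(600,600),interpolation=2))
E
```

```text
t 17.8667 p [0.458  0.1366 0.2005] jaw 20.96 -> 21.3 w 0.009282654638271806 F [ 0.1463 -0.0807 -0.8046] q [ -5.  11. -21. 119.   5.  52.  -8.]
shift [ 0.0695 -0.001  -0.0019] turn [-0.0059 -0.0003  0.0004]
[295 250]
[(np.float64(55.86), array([0.4596, 0.1389]), np.float64(138.2))]
```

View pics/p11.png

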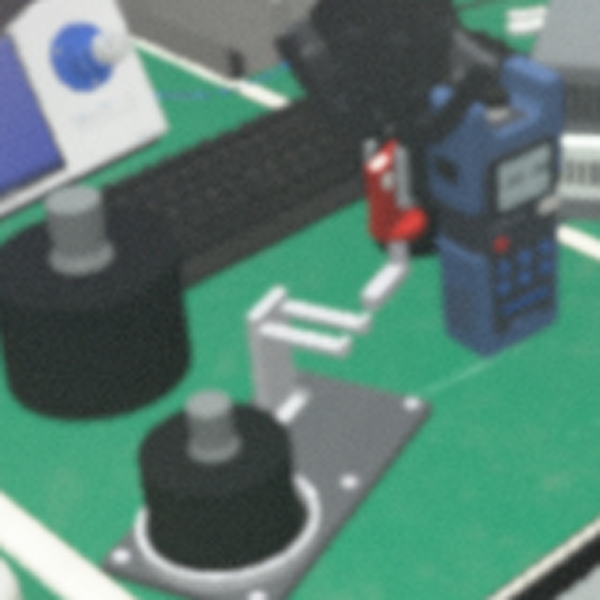

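Scene view: the cap is seated in the dish (crop 215,510). The lock (395,210) hangs clear in front of the fork mouth (350,335), foot sideways. I lower it to insertion height.

{"method": "arm_command", "body": {
  "series": [
    [[0.02, -0.001, -0.002, -0.006, 0, 0], [0.04, -0.001, -0.002, -0.006, 0, 0], [0.055, -0.001, -0.002, -0.006, 0, 0], [0.065, -0.001, -0.002, -0.006, 0, 0], [0.069, -0.001, -0.002, -0.006, 0, 0], [0.069, -0.001, -0.002, -0.006, 0, 0], [0.069, -0.001, -0.002, -0.006, 0, 0]]
  ]
}}

```text
clock: 18.55
ee_pos: [0.4568, 0.1382, 0.1321]
tool_rot: [92.5, 89.9, 23.8]
contact_force: [0.5, -0.0, -1.0]
gripper_width: 0.01
```

```bash
cat > run3.py <<'E'
from lockfit import *
to(.517,.1615,.131,21.3)
p=cur()[1]
im={}
for c in('scene','top'): save(get_image(c),c+'6');im[c]=cv2.imread(f'pics/{c}6.png')
s=im['scene'][210:310,230:330];s=cv2.resize(s,(600,600),interpolation=2)
a=np.radians(21.3);Rz=np.array([[np.cos(a),-np.sin(a),0],[np.sin(a),np.cos(a),0],[0,0,1]])
def dr(P,o,col):
    u=((projv('scene',np.array(P)@Rz.T+o)-[230,210]+.5)*6).astype(np.int32);cv2.polylines(s,[u],True,col,1)
for y0 in(-.018,.008):dr(rect(-.032,.026,y0,y0+.01,0),[.517,.1615,.084],(0,0,0))
t=np.linspace(0,6.28,40);dr([[.016*np.cos(b),.016*np.sin(b),0] for b in t],[p[0],p[1],p[2]-.031],(255,0,0))
dr([[.016*np.cos(b),.016*np.sin(b),0] for b in t],[p[0],p[1],p[2]-.037],(255,255,0))
cv2.imwrite('pics/p12.png',s)
E
python3 run3.py
```

```text
t 18.55 p [0.4568 0.1382 0.1321] jaw 21.3 -> 21.3 w 0.009953550305479548 F [ 0.5028 -0.0354 -1.0357] q [ -7.  16. -20. 122.   8.  43. -11.]
shift [0.0012 0.0646 0.0002] turn [ 0.    -0.    -0.001]
```

View pics/p12.png

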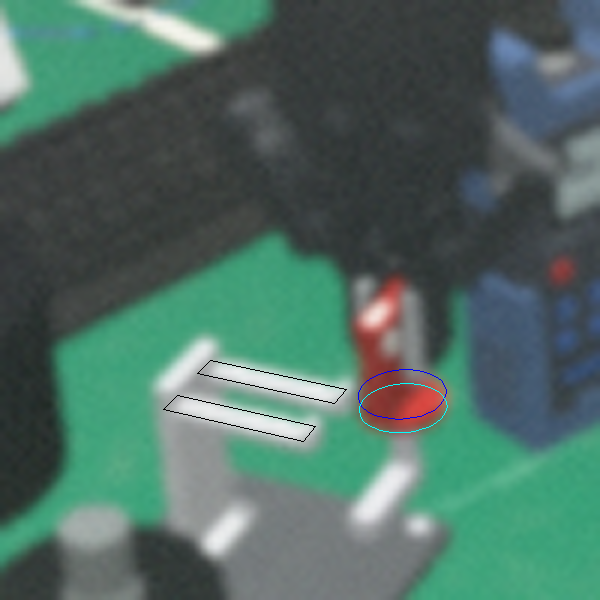

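Overlay: the predicted tines lie on the real ones to within about 1 px, and the collar lies where predicted. That was the 12th picture viewed, so from here I rely on numbers. I insert along +x.

{"method": "arm_command", "body": {
  "series": [
    [[0, 0.006, 0, 0, 0, 0], [0, 0.013, 0, 0, 0, 0], [0, 0.02, 0, 0, 0, 0], [0, 0.027, 0, 0, 0, 0], [0, 0.034, 0, 0, 0, 0], [0, 0.04, 0, 0, 0, 0]]
  ]
}}

```text
clock: 19.15
ee_pos: [0.4945, 0.153, 0.1313]
tool_rot: [146.4, 90.0, 77.7]
contact_force: [0.4, -0.5, -1.5]
gripper_width: 0.0096
```

{"method": "arm_command", "body": {
  "series": [
    [[0, 0.006, 0, 0, 0, 0], [0, 0.012, 0, 0, 0, 0], [0, 0.018, 0, 0, 0, 0], [0, 0.023, 0, 0, 0, 0], [0, 0.024, 0, 0, 0, 0], [0, 0.024, 0, 0, 0, 0]]
  ]
}}

```text
clock: 19.65
ee_pos: [0.5163, 0.1613, 0.1313]
tool_rot: [109.0, 90.0, 40.3]
contact_force: [1.1, -1.3, -1.7]
gripper_width: 0.0092
```

```bash
python3 - <<'E'
from lockfit import *
to(.517,.1615,.121,21.3)
p=cur()[1]
for c in('scene','top'): save(get_image(c),c+'7')
im=cv2.imread('pics/scene7.png')
# red/collar vs tines: red centroid below handle
u=proj('scene',[p[0],p[1],p[2]-.034]);print('pred collar px',u)
s=im.astype(float);red=s[...,2]-np.maximum(s[...,1],s[...,0])>50
for v in range(int(u[1])-14,int(u[1])+10):
    c=np.where(red[v,int(u[0])-25:int(u[0])+25])[0]
    if len(c):print(v,c.min()+int(u[0])-25,c.max()+int(u[0])-25,end='; ')
E
```

```text
t 19.65 p [0.5163 0.1613 0.1313] jaw 21.3 -> 21.3 w 0.009246102105027508 F [ 1.0905 -1.3377 -1.6651] q [ -8.  21. -19. 114.  10.  46. -12.]
shift [0.0103 0.0008 0.0001] turn [-0.0001 -0.     -0.0001]
pred collar px [270.7332 270.9903]
256 267 269; 257 267 269; 258 263 268; 259 263 267; 260 263 266; 261 264 265; 262 264 265; 263 264 266; 264 264 267; 265 264 269; 266 264 269; 267 265 269; 268 265 276; 269 265 276; 270 265 277; 271 265 277; 272 265 277; 273 265 276; 274 265 275; 275 268 273;
```

{"method": "arm_command", "body": {
  "series": [
    [[0.002, 0, 0, 0, 0, 0], [0.004, 0, 0, 0, 0, 0], [0.006, 0, 0, 0, 0, 0], [0.008, 0, 0, 0, 0, 0], [0.009, 0, 0, 0, 0, 0], [0.009, 0, 0, 0, 0, 0]]
  ]
}}

```text
clock: 20.25
ee_pos: [0.5158, 0.1612, 0.122]
tool_rot: [-98.5, 90.0, -167.2]
contact_force: [0.2, -1.1, -1.9]
gripper_width: 0.0093
```

{"method": "arm_command", "body": {
  "series": [
    [[0.001, 0, 0, 0, 0, 0], [0.002, 0, 0, 0, 0, 0], [0.002, 0, 0, 0, 0, 0]]
  ]
}}

```text
clock: 20.5
ee_pos: [0.5161, 0.1613, 0.121]
tool_rot: [58.5, 90.0, -10.2]
contact_force: [-2.9, -4.3, 9.7]
gripper_width: 0.0094
```

Contact at z 0.121 as predicted. I release and rise.

{"method": "arm_command", "body": {
  "series": [
    [[-0.001, 0, 0, 0, 0, 0], [-0.001, 0, 0, 0, 0, 0], [-0.001, 0, 0, 0, 0, 0], [-0.001, 0, 0, 0, 0, 0], [-0.001, 0, 0, 0, 0, 0], [-0.001, 0, 0, 0, 0, 0]]
  ],
  "jaw": 50
}}

```text
clock: 21.0
ee_pos: [0.5159, 0.1613, 0.1213]
tool_rot: [-174.2, 90.0, 117.1]
contact_force: [0.1, -0.4, 0.6]
gripper_width: 0.0424
```

{"method": "arm_command", "body": {
  "series": [
    [[-0.01, 0, 0, 0, 0, 0], [-0.02, 0, 0, 0, 0, 0], [-0.035, 0, 0, 0, 0, 0], [-0.055, 0, 0, 0, 0, 0], [-0.08, 0, 0, 0, 0, 0], [-0.11, 0, 0, 0, 0, 0], [-0.14, 0, 0, 0, 0, 0], [-0.17, 0, 0, 0, 0, 0], [-0.19, 0, 0, 0, 0, 0], [-0.19, 0, 0, 0, 0, 0]]
  ]
}}

```text
clock: 21.83
ee_pos: [0.5172, 0.1621, 0.3171]
tool_rot: [87.6, 89.6, 18.9]
contact_force: [0.4, 0.6, -0.7]
gripper_width: 0.0428
```

{"method": "arm_command", "body": {
  "series": [
    [[0, 0, 0.03, 0, 0, 0], [0, 0, 0.07, 0, 0, 0], [0, 0, 0.11, 0, 0, 0], [0, 0, 0.15, 0, 0, 0], [0, 0, 0.19, 0, 0, 0], [0, 0, 0.23, 0, 0, 0], [0, 0, 0.27, 0, 0, 0], [0, 0, 0.3, 0, 0, 0], [0, 0, 0.3, 0, 0, 0]]
  ]
}}

```text
clock: 22.58
ee_pos: [0.6255, -0.1255, 0.3114]
tool_rot: [-18.3, 89.9, -87.4]
contact_force: [-1.8, -1.1, 0.2]
gripper_width: 0.0428
```

```bash
cat > chk.py <<'E'
from lockfit import *
to(.517,.1615,.31)
im={}
for c in('top','scene'): save(get_image(c),c+'8');im[c]=cv2.imread(f'pics/{c}8.png')
for c in('top','scene'):
    get_image(c)
    for n in('transport_lock','dust_cap','power_meter','solvent_bottle','wipes_carton','fork_seat'):
        print(c,n,[(round(x['score'],2),np.round(x['location'],1)) for x in spot_point(c,n)][:3])
u=projv('top',np.array([[.517,.1615,.1]]))[0].astype(int);w=projv('scene',np.array([[.517,.1615,.1]]))[0].astype(int)
B={'top':(u[0]-20,u[1]-20,u[0]+20,u[1]+20),'scene':(w[0]-22,w[1]-25,w[0]+22,w[1]+22)}
for o in(('top','scene'),('top',),('scene',)):
    try:print(o,lockfit({k:im[k] for k in o},(.517,.1615),.084,(80,111,140),B)[:2])
    except Exception as e:print(o,e)
print('cap fit',fit([.4775,.2625,0],{'top':circ((0,0,.07),.043),'scene':circ((0,0,.07),.043)},im))
E
python3 chk.py
```

```text
t 22.5833 p [ 0.6255 -0.1255  0.3114] jaw 20.89 -> 20.89 w 0.04283726710361707 F [-1.7991 -1.1097  0.159 ] q [ 13.  19. -10.  92.   3.  69.  23.]
shift [ 0.0009  0.0009 -0.3068] turn [0.     0.0019 0.0006]
top transport_lock [(0.68, array([256.1, 248. ]))]
top dust_cap [(0.94, array([271.3, 218.4])), (0.76, array([200.2, 233.4])), (0.64, array([214.7, 320.8]))]
top power_meter [(0.96, array([260.4, 313.4]))]
top solvent_bottle [(0.77, array([274.6, 158.2])), (0.17, array([254. , 248.5]))]
top wipes_carton [(0.65, array([264.5, 471.5]))]
top fork_seat [(0.66, array([254.6, 250.5]))]
scene transport_lock [(0.92, array([275.1, 266.4]))]
scene dust_cap [(0.65, array([331.1, 251. ])), (0.64, array([291.7, 212.2])), (0.62, array([256. , 297.8]))]
scene power_meter [(0.87, array([275.7, 321.9]))]
scene solvent_bottle [(0.68, array([376.1, 184. ]))]
scene wipes_carton [(0.64, array([215.5, 432.5]))]
scene fork_seat [(0.67, array([274.7, 273.9]))]
('top', 'scene') [(np.float64(49.88), array([0.5162, 0.1628]), np.float64(126.3)), (np.float64(50.25), array([0.5167, 0.1625]), np.float64(124.9))]
('top',) [(np.float64(12.78), array([0.5162, 0.163 ]), np.float64(110.7)), (np.float64(12.85), array([0.5164, 0.163 ]), np.float64(110.6))]
('scene',) [(np.float64(29.63), array([0.5159, 0.1621]), np.float64(129.2)), (np.float64(29.7), array([0.516 , 0.1621]), np.float64(130.0))]
cap fit (array([0.4796, 0.2641, 0.0818]), np.float64(-99.16800747148072))
```

```bash
python3 -c "
from bench import workorder
print(workorder.job_done())"
```

```text
the job is handed in; nothing more can be done
None
```

The job is handed in at about 23 s on the robot's clock, with the cap in the dish and the lock hanging in the fork.

**What I did:**
- **Dust cap:** I took the middle-sized cap by its knob and lifted it straight off. It went upright into the dish, touching the floor at the expected height with a brief peak of about 35 N.
- **Transport lock:** I turned it about 90° until the foot lay along the slot. It came up with under 2 N on the wrist. I then hung it in the fork, foot sideways, and the collar made contact at the expected height.

**Last checks, with the gripper clear of everything:**
- **Lock:** the top camera fit puts it at (0.516, 0.163) with a yaw of 110.7°, against the fork seat at (0.517, 0.1615). The scene camera agrees on position but gives a yaw of about 129°. That was a poor fit, so I trusted the top view.
- **Cap:** it fits at (0.480, 0.264), which is inside the dish.
- **Power meter:** its detections are within about 2 px of the start, so it has not moved.
- **Bottle and carton:** both are still detected where they stood, but I compared these only roughly.

I had used up the picture views before the release, so this end state was checked by fits and detections, not by eye.

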